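Unlock the air supply valve and set it to its pointer

TASK

Start up the bench air supply for the suction gripper: lift the lock saddle off the shut lever valve and stand it upright on its two legs in the shallow tray, and only then turn the valve's lever open until it lies in line with the thin set pointer beneath it, and let go. Do not shift the set pointer, and leave the butterfly vent valve and the other things on the bench as they are.

Things in the scene. Friction and masses are not known exactly. Their poses are not given: they have to be found in the camera images.
- lever (a joint): Opening angle of the supply valve's lever, rad: 0 shut (as found), grows counter-clockwise seen from above, stop at 1.57. Black bar 14 mm wide, 18 mm tall (66 to 84 mm above the bench), from 18 mm behind the vertical turning axis to 94 mm beyond it, on a dark stem of 26 mm diameter, 88 mm high. Friction 0.12 N m; it stays where it is left.
- lever_axis (a point): Point on the lever's vertical turning axis at the bar's mid-height, 75 mm above the bench. Its x axis points along the bar towards the long end, z is up; it turns with the lever.
- lever_grip (a point): Middle of the lever bar 55 mm from the turning axis, at mid-height (75 mm above the bench): a place to pinch it across its 14 mm. Its x axis points outwards along the bar, z is up; it turns with the lever.
- set_pointer (a joint): Angle of the set pointer about the same axis and from the same zero as the lever, rad: the lever's wanted value. Stiff, differs from start to start (0.55 to 1.35).
- pointer_tip (a point): Outer tip of the set pointer, a flat dark steel needle 6 mm wide, 4 mm thick, above the white graduated disc (92 mm diameter), 49 to 53 mm above the bench, 13 mm below the lever bar. The tip is 108 mm from the turning axis, 14 mm further out than the lever's end, so it peeps out past the lever. Its x axis points outwards along the needle.
- supply: Supply valve, fixed: plate 110 x 110 x 8 mm, brass body, pipe ends along its y to 57 mm out, disc (top at 48 mm), and a locking post (24 mm along x, 14 mm wide, top at 62 mm) centred 81 mm out along its +x axis, right under the shut lever. Origin: on the turning axis at bench height; +x is the lever's shut direction.
- lock: Grey printed lock saddle, loose, 60 g: upside-down U 28 mm long (x), 28 mm wide (y), 18 mm gap between 34 mm legs, 8 mm bridge, on top a fin 28 mm long (x), 12 mm thick (y), 28 mm tall; 70 mm in all. It straddles the lever's outer end and the post; comes off straight up (raise 40 mm). Origin: centre under the legs, as found 50 mm above the bench; z up.
- lock_fin (a point): Point in the middle of the lock saddle's grip fin, 58 mm above the underside of its legs; pinch across y (12 mm). Axes as the lock saddle's.
- tray_in (a point): Centre of the inner floor of the shallow grey metal tray, fixed to the bench: outside 130 mm (x) by 150 mm (y), 30 mm high, walls and floor about 4 mm thick. Axes: the tray's, z up.
- vent: The vent valve, fixed: plate 90 x 90 x 8 mm, brass body and a small steel butterfly handle (52 mm long, 9 mm thick, top at 81 mm). Leave it as it is. Origin: under its handle's axis at bench height.
- vent_tip (a point): One end of the vent valve's butterfly handle, 26 mm from its axis, 73 mm above the bench.
- meter: Orange and black hand-held multimeter lying on its back, 150 x 75 x 36 mm, loose. Origin: centre of its underside. Leave it.
- wrench: Steel open-end wrench lying on the bench, 160 mm long, loose. Leave it.
- crate: Small grey printed open crate, about 66 x 66 x 55 mm, loose. Origin: centre of its underside. Leave it.
Mind the look-alikes: they are no part of the job. There is more than one size of the lock; the job needs the smaller.

How it is judged:
By the outcome, as a careful person would: the job done as asked, in the order asked, and still so for the second after the job is handed in, with the robot touching nothing.
It also fails if it takes over 51 s, if anything falls off the work surface, if the arm or the gripper's body presses on something with over 40 N, if the wrist force passes 120 N, or if a joint passes its speed limit or range.

ROBOT

A 6-joint arm with a two-finger parallel gripper is mounted at the origin on the work surface. World frame = base frame: x ahead of the robot, y to its left, z up, the work surface at z = 0. Lengths are in m, angles in rad, forces in N, time in s.
With the tool pointing down it reaches from about 0.225 to 0.875 m from the base axis. Payload 3.4 kg.
Tool frame: the origin (TCP) lies where the fingers leave the gripper's body, on its centre line; the fingertips stand 73 mm ahead of it and the grasp point (between the pads) lies 54 mm ahead of it (manip.pinch_z is the distance from the TCP to the grasp point, in m); z points along the fingers, y is the line along which they close (so a half turn about z gives the same grasp; the last joint's range is limited). The gripper opens to 85 mm and grips with 20 to 120 N. Pads are 22 mm wide; open, the fingers measure 114 mm over their backs; the gripper's body (76 mm by 85 mm) begins 54 mm behind the grasp point. The pads swing forward as they close: fully open they stand 13 mm farther back than shut.
Start: joints at [-1.274, 0.276, 1.505, -0, 1.361, -0.121], TCP at [0.233, -0.526, 0.304] pointing down, gripper open.
Joint ranges: [-2.89, 2.89], [-0.75, 2.08], [0.22, 2.7], [-1.18, 4.32], [0.11, 2.71], [-2.7, 2.7]. Speed limits (rad/s): [2.57, 2.57, 3.14, 3.14, 3.14, 3.14].

INTERFACE

Orientations are given as a unit quaternion [w, x, y, z].
In Python, from rig import readout, imaging, manip gives the robot as it stands. The module is installed in compiled form; this text tells all that it offers.
- The arm moves only by the tool servo_tool, never from a script. Its argument "moves" is a list of rows, each an object with "dp": the shift along the tool's x, y, z in units of 0.2 m (1.0 is 0.2 m), a list of three; "delta_rot": the turn, a rotation vector about the tool's x, y, z in units of 0.1 rad (1.0 is 0.1 rad), a list of three; "fingers": the opening, from 0 (shut) to 1 (fully open). In form: [{"dp": [dx, dy, dz], "delta_rot": [wx, wy, wz], "fingers": fingers}, ...]. A call has 1 to 5 rows; each row shifts and turns the commanded pose from where the row before left it, along the tool's axes as they then stand; what a row does not reach is not made up. A row lasts 1/10 s, in which the tool goes at most 50 mm and 8.59 degrees, less where a joint would pass 70% of its speed; a pose out of reach is approached as far as the arm can. A call with a number of a shift or a turn outside -1 to 1 is refused whole. A call with a gripper value outside its range is refused whole. The fingers move at their own pace and stop on an object; "force" is the grip in N (left out, the last holds). Time passes only in rows, so rows that do not move let the fingers close. It gives the time, the measured TCP pose, the force, the opening and the grip force at its end, in the units of the state.
- readout.get_state(): the state, without advancing time (a new reading comes with each control period).
- imaging.get_image(name): name is "scene" or "top" or "wrist"; returns (picture, depth): 480x640x3 uint8, red, green, blue; 480x640 float32, m along the optical axis (not along the pixel's ray), 0 where there is no reading.
- imaging.calibration(name): a dict with "intrinsics" (3x3 intrinsics, pixels), "dist" ([k1, k2, p1, p2, k3] as OpenCV has them; the pictures are not rectified), "R" (3x3) and "t" (3): a world point X has camera coordinates R X + t; the wrist camera has in their place "hand_eye" (4x4, takes a point from camera to tool coordinates, whose origin is the TCP and whose axes are the flange's). Camera axes: x right, y down, z forward; pixel columns grow to the right and rows downward; lengths in m; the calibration is good to about 2 mm. A picture is of the moment at which its call begins: read the wrist's pose just before it. calibration takes no time and is no camera call.
- manip.sign_off(): hands the job in; it is judged then, once.
The state is a dict: "clock": time; "qpos": joint angles; "qd": joint speeds; "effort": joint torques, N m; "position": TCP position; "ee_rot": TCP orientation; "contact_force": force on the tool from outside, world axes, zero at the start; "moment": the same for the moment, N m; "width": finger opening in m; "gripper_force": force on a finger pad.
Only numpy, scipy, OpenCV 4.12 (cv2) and the standard library are available. Lean on these libraries where they do the work, as an engineer would, in place of code of your own. Each camera call takes 0.05 s, during which the arm holds its last target. There are 200 camera calls.

## Working session

There is one attempt and no reset: what is moved stays moved. The work goes in short steps, Python scripts to look and compute and a tool call to move; the robot and the scene stay as the last step left them, time stands still between calls to the robot, and variables do not carry over. Pictures are saved under pics/ and viewed, at most 10 in all, crops included, and the job is handed in when it is done.

Besides the shell and the picture viewer there is one more tool, called after "Call:" by a JSON object that holds its "name" and its "arguments", one argument or row to a line. servo_tool: Moves the arm, as the interface text tells. Its arguments: {"type":"object","properties":{"moves":{"type":"array"},"force":{"type":"number"}},"required":["moves"]}

```bash
mkdir -p pics
python3 - <<'E'
from rig import readout, imaging, manip
import cv2,numpy as np
s=readout.get_state(); print(s['clock'],s['position'],s['ee_rot'],s['width'],manip.pinch_z)
for n in('top','scene'):
    im,d=imaging.get_image(n); np.savez(f'{n}0.npz',im=im,d=d); cv2.imwrite(f'pics/{n}0.png',im[:,:,::-1])
    c=imaging.calibration(n); print(n,c)
E
```

```text
0.0 [ 0.23318244 -0.52516837  0.30301634] [-9.29937983e-04  9.78261642e-01  2.07372343e-01 -7.85578282e-05] 0.08512219133262429 0.0539
top {'intrinsics': array([[454.26114741,   0.        , 316.53694636],
       [  0.        , 454.26114741, 243.36002934],
       [  0.        ,   0.        ,   1.        ]]), 'dist': array([-0.08667992,  0.        ,  0.        ,  0.        ,  0.        ]), 'R': array([[-0.0082256 , -0.99971194, -0.02254721],
       [-0.99775692,  0.00970334, -0.06623428],
       [ 0.06643398,  0.02195181, -0.99754932]]), 't': array([0.05288121, 0.56143748, 0.89417509])}
scene {'intrinsics': array([[449.0322815 ,   0.        , 315.87010822],
       [  0.        , 449.0322815 , 240.15810872],
       [  0.        ,   0.        ,   1.        ]]), 'dist': array([-0.0626549,  0.       ,  0.       ,  0.       ,  0.       ]), 'R': array([[-0.89023339,  0.45549299, -0.00326221],
       [ 0.29675864,  0.57453371, -0.76278786],
       [-0.34557027, -0.68002732, -0.64664058]]), 't': array([ 0.50216403, -0.11107352,  1.1274964 ])}
```

View pics/top0.png

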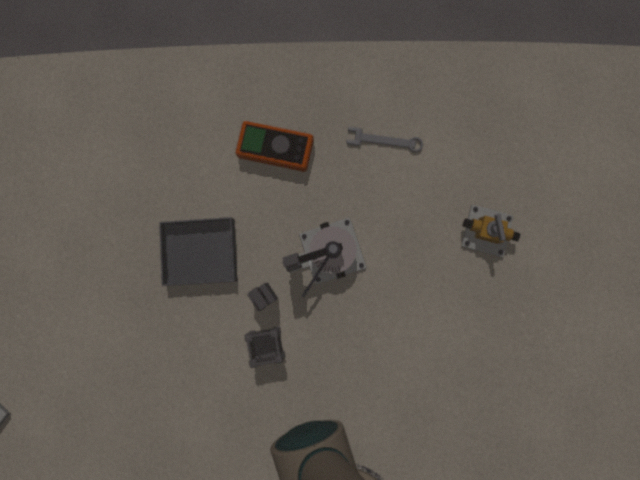

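View pics/scene0.png

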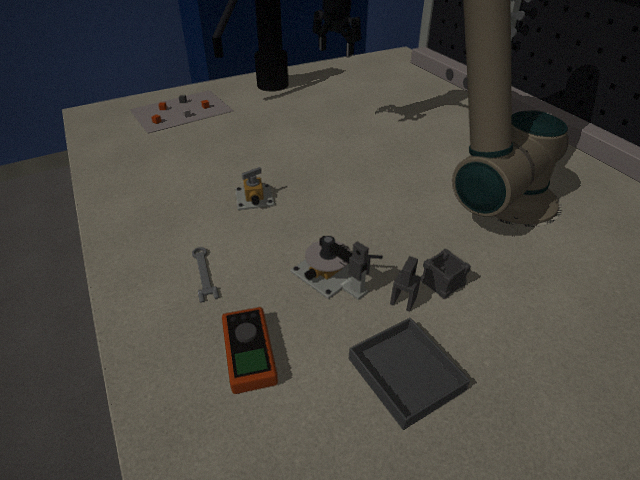

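The top view shows the supply valve stem at about (334,249), its lever running left to the lock at (293,262), and the pointer tip at about (305,296). The look-alike lock is at (263,296), the tray at about (200,252) and the crate at (265,346). I'll zoom in to measure these.

```bash
cat > h.py <<'E'
import cv2,numpy as np
from rig import readout,imaging,manip
from scipy.spatial.transform import Rotation as Ro
def ray(c,px,z,n='top',pose=None):
    u=cv2.undistortPoints(np.array(px,float).reshape(-1,1,2),c['intrinsics'],c['dist']).reshape(-1,2)
    d=np.c_[u,np.ones(len(u))]
    if pose is None: R,t=c['R'],c['t']; o=-R.T@t; d=d@R
    else:
        H=pose@c['hand_eye']; o=H[:3,3]; d=d@H[:3,:3].T
    return o+d*((z-o[2])/d[:,2])[:,None]
def pose(s):
    q=s['ee_rot']; T=np.eye(4); T[:3,:3]=Ro.from_quat([q[1],q[2],q[3],q[0]]).as_matrix(); T[:3,3]=s['position']; return T
E
python3 - <<'E'
from h import *
im=np.load('top0.npz')['im']; d=np.load('top0.npz')['d']
c=im[210:360,150:370]; c=cv2.resize(c,None,fx=3.6,fy=3.6,interpolation=cv2.INTER_CUBIC)
c=np.clip(c.astype(float)*1.8,0,255).astype(np.uint8)
cv2.imwrite('pics/topc.png',c[:,:,::-1])
c=imaging.calibration('top')
print('stem',ray(c,[(334,248)],.088),'tip',ray(c,[(305,296)],.051),'lockfin',ray(c,[(292,262)],.12))
g=np.array([[x,y] for y in range(250,275,3) for x in range(281,306,3)])
# world height map
ys,xs=np.mgrid[0:480,0:640]; 
u=cv2.undistortPoints(np.c_[xs.ravel(),ys.ravel()].astype(float).reshape(-1,1,2),c['intrinsics'],c['dist']).reshape(-1,2)
P=(np.c_[u,np.ones(len(u))]*d.ravel()[:,None]-c['t'])@c['R']; P=P.reshape(480,640,3); np.save('P.npy',P)
print((P[250:275:2,281:306:2,2]*1000).round().astype(int)); print((P[282:312:2,248:280:2,2]*1000).round().astype(int))
E
```

```text
stem [[0.54836132 0.01397389 0.088     ]] tip [[0.45821655 0.07023936 0.051     ]] lockfin [[0.52223452 0.08973662 0.12      ]]
[[ -1  -1  -2  -1   0  -3  -3   0  -3  -1  -3  -2   8]
 [  1  -3  -2  -5  -3   0   0   0  -1   0  -1  -2   6]
 [ -2  -1  -1   0   2   1  91  95  76   7   6   5  83]
 [  0  -1   1  90  91  92  93  88  91  85  83  80  83]
 [  0  90  89  90  89 119 119 121 118  80  82  82  84]
 [ -1  89 119 118 120 121 117 117 120  84  82  85  85]
 [ -2 117 117 116 118 118 118 118 117  98  84  79   6]
 [  1 118 117 117 117 120 119  93  89  92   8   6  10]
 [ -1   2 117 115  92  92  91  90  89  93  74   8   7]
 [ -3  -4  -1  92  90  92  90  91  88  50   9  -3  -4]
 [  1   0  -2  92  92  88   7   6  -3  -1  -1  -3  -3]
 [ -1  -2   0  -1  -1   1  -2   1  -4  -1   1   1  -2]
 [ -2  -1  -3   1  -1  -1   2  -2   0  -1  -3   0  -2]]
[[  1  -3   0  -3  -5  -2  -2   1  -5  -2  -3  -2  -1   1  -4  -1]
 [ -2  -2   1  -4  -2  -3  -6  55  58  32   5  -1  -1  -3  -1  -1]
 [ -3   0  -2   1  -1  -2  57  57  60  53  25  -3  -3  -3  -2   2]
 [ -1  -2  -1  95  97  73  57  59  57  57  43  12  -1   1   1   0]
 [ -5  -1  98 101  99  88  65  59  60  58  58  32   5   1  -3  -1]
 [ 99  97  98 100  97  98  81  60  61  56  58  51  22  -1  -1  -1]
 [ 60  99  97  98  97  98  95  79  60  58  60  60  42  13  -1  -3]
 [ 60  57  99  98  98  98  97  87  65  58  60  59  56  34   8  -4]
 [ -2  57  97 100  96  96 100  95  85  59  61  62  57  50  26  -4]
 [ -2  57  59  97 100  98  98  96  97  77  60  60  57  57  -2  -1]
 [ -3  -2  58  59  99  97  97  97  97  89  67  58  55  -1  -3  -1]
 [  0  -3  -3  59  97  99  96  99 100 100  83  -5  -2  -3   1  -2]
 [  0   0  -1  59  59  97  98  98  99  73  -4  -2  -2   0  -5   1]
 [  3  -3  -2   0  58  60  95  99  13  -1  -2  -1  -3  -1  -3  -3]
 [ -4  -1   0  -2  -5  60  60  -1  -5  -1   0  -4  -1  -3  -1  -1]]
```

View pics/topc.png

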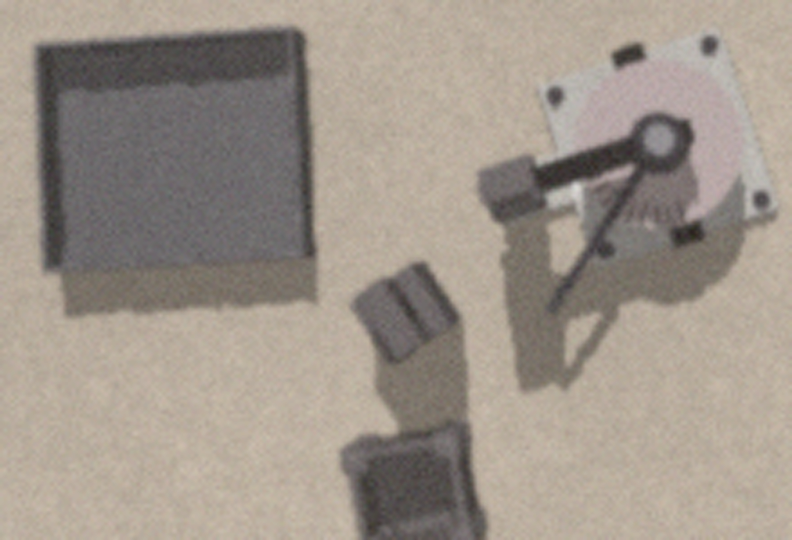

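The crop shows the stem top at crop (662,138), the lever going to the lock at (510,190), and the pointer needle from (640,170) to its tip at (553,308). The small lock is the one on the valve, since the standing look-alike measures about 98 mm tall. The tray's inner floor is about (60–300, 90–265).

Run:
```python
from h import *
P=np.load('P.npy'); c=imaging.calibration('top'); im=np.load('top0.npz')['im']
def box(m,z):
    yx=np.argwhere(m); w=ray(c,yx[:,::-1],z)[:,:2]; r=cv2.minAreaRect((w*1000).astype(np.float32)); return w.mean(0),r
roi=np.zeros((480,640),bool); roi[240:285,270:312]=1
print('fin',box(roi&(P[...,2]>.107),.120))
print('bridge',box(roi&(P[...,2]>.087)&(abs(P[...,0]-.52)<.1)&(np.indices(roi.shape)[1]<301),.092))
st=ray(c,[(333.9,248.3)],.088)[0]; print('stem',st)
m=np.zeros_like(roi); m[235:270,304:322]=1; m&=(P[...,2]>.072)
w=ray(c,np.argwhere(m)[:,::-1],.084)[:,:2]; print('lever bar mean',w.mean(0),np.degrees(np.arctan2(*(w.mean(0)-st[:2])[::-1])))
# pointer dark line
g=im.astype(int).sum(2); pts=[]
for r in range(268,296):
    x0=334-(r-248.3)*30.3/47.3; xs=np.arange(int(x0)-5,int(x0)+7); v=g[r,xs]; wt=np.clip(np.median(v)-20-v,0,None)
    h=P[r,xs,2]
    wt=np.where((h>.03),1,0)
    if wt.sum(): pts.append(((xs*wt).sum()/wt.sum(),r))
pts=np.array(pts); w=ray(c,pts,.053)[:,:2]
vx,vy,x,y=cv2.fitLine(w.astype(np.float32),cv2.DIST_HUBER,0,.01,.01).ravel(); print('ptr dir',np.degrees(np.arctan2(vy,vx)),x,y,'perp off of axis',(st[0]-x)*vy-(st[1]-y)*vx)
t=ray(c,[(303.6,295.6)],.053)[0]; print('tip',t,np.degrees(np.arctan2(*(t-st)[:2][::-1])),np.linalg.norm((t-st)[:2]))
m=np.zeros_like(roi); m[205:300,150:245]=1
print('tray',box(m&(P[...,2]>.022)&(P[...,2]<.04),.03)); 
s=readout.get_state();T=pose(s);print(T.round(4)); print(imaging.calibration('wrist')['hand_eye'])
```

```text
fin (array([0.52287204, 0.09377016]), ((523.7782592773438, 99.55243682861328), (61.81364440917969, 60.811805725097656), 1.2702150344848633))
bridge (array([0.52295397, 0.09404225]), ((525.9905395507812, 108.1826171875), (59.642372131347656, 59.259239196777344), 9.017475128173828))
stem [0.5478054  0.01416541 0.088     ]
lever bar mean [0.53518948 0.05407877] 107.54084455621849
ptr dir -33.815056 0.47842252 0.061803304 perp off of axis 0.0009668472353446117
tip [0.45909965 0.07283494 0.053     ] 146.51955194493056 0.10635235584323403
tray (array([0.55018296, 0.29089419]), ((547.7115478515625, 289.3458251953125), (130.41812133789062, 149.57400512695312), 3.2054474353790283))
[[ 9.140e-01  4.057e-01 -5.000e-04  2.332e-01]
 [ 4.057e-01 -9.140e-01  1.600e-03 -5.252e-01]
 [ 2.000e-04 -1.600e-03 -1.000e+00  3.031e-01]
 [ 0.000e+00  0.000e+00  0.000e+00  1.000e+00]]
[[ 7.38280219e-04 -9.57931133e-01 -2.86997213e-01  7.34486023e-02]
 [ 9.99999721e-01  7.39991665e-04  1.02506080e-04  4.20326161e-04]
 [ 1.14181780e-04 -2.86997208e-01  9.57931412e-01 -7.00988273e-02]
 [ 0.00000000e+00  0.00000000e+00  0.00000000e+00  1.00000000e+00]]
```

```bash
cat >> h.py <<'E'
def plan(xyz,yaw,n,cur=None):
    "straight line to xyz, tool down, tool x at yaw (deg); prints tool-axis rows"
    T=pose(readout.get_state()) if cur is None else cur
    q=np.radians(yaw); G=np.array([[np.cos(q),np.sin(q),0],[np.sin(q),-np.cos(q),0],[0,0,-1]])
    rv=Ro.from_matrix(T[:3,:3].T@G).as_rotvec(); R=T[:3,:3]
    d=(np.array(xyz)-T[:3,3])/n
    for i in range(n):
        print((R.T@d/.2).round(3).tolist(),(rv/n/.1).round(2).tolist()); R=R@Ro.from_rotvec(rv/n).as_matrix()
E
python3 -c "
from h import *
plan([.523,.094,.27],107.5,20)"
```

```text
[0.129, -0.112, 0.008] [-0.0, -0.0, -0.73]
[0.137, -0.102, 0.008] [-0.0, -0.0, -0.73]
[0.144, -0.092, 0.008] [-0.0, -0.0, -0.73]
[0.15, -0.081, 0.008] [-0.0, -0.0, -0.73]
[0.156, -0.07, 0.008] [-0.0, -0.0, -0.73]
[0.161, -0.059, 0.008] [-0.0, -0.0, -0.73]
[0.164, -0.047, 0.008] [-0.0, -0.0, -0.73]
[0.167, -0.035, 0.008] [-0.0, -0.0, -0.73]
[0.169, -0.022, 0.008] [-0.0, -0.0, -0.73]
[0.171, -0.01, 0.008] [-0.0, -0.0, -0.73]
[0.171, 0.002, 0.008] [-0.0, -0.0, -0.73]
[0.17, 0.015, 0.008] [-0.0, -0.0, -0.73]
[0.169, 0.027, 0.008] [-0.0, -0.0, -0.73]
[0.166, 0.039, 0.008] [-0.0, -0.0, -0.73]
[0.163, 0.051, 0.008] [-0.0, -0.0, -0.73]
[0.159, 0.063, 0.008] [-0.0, -0.0, -0.73]
[0.154, 0.075, 0.008] [-0.0, -0.0, -0.73]
[0.148, 0.086, 0.008] [-0.0, -0.0, -0.73]
[0.141, 0.096, 0.008] [-0.0, -0.0, -0.73]
[0.134, 0.106, 0.008] [-0.0, -0.0, -0.73]
```

Call:
{"name": "servo_tool", "arguments": {
  "moves": [
    {"dp": [0.13,-0.11,0.008],"delta_rot": [0,0,-0.73],"fingers": 1},
    {"dp": [0.137,-0.1,0.008],"delta_rot": [0,0,-0.73],"fingers": 1},
    {"dp": [0.144,-0.09,0.008],"delta_rot": [0,0,-0.73],"fingers": 1},
    {"dp": [0.15,-0.08,0.008],"delta_rot": [0,0,-0.73],"fingers": 1},
    {"dp": [0.156,-0.07,0.008],"delta_rot": [0,0,-0.73],"fingers": 1}
  ]
}}

```text
clock: 0.6
position: [0.307, -0.3707, 0.2955]
ee_rot: [-0.0, 0.924, 0.383, 0.0]
contact_force: [1.4, 0.4, 0.9]
width: 0.0855
gripper_force: 0.0
```

Call:
{"name": "servo_tool", "arguments": {
  "moves": [
    {"dp": [0.16,-0.06,0.008],"delta_rot": [0,0,-0.73],"fingers": 1},
    {"dp": [0.164,-0.047,0.008],"delta_rot": [0,0,-0.73],"fingers": 1},
    {"dp": [0.167,-0.035,0.008],"delta_rot": [0,0,-0.73],"fingers": 1},
    {"dp": [0.169,-0.022,0.008],"delta_rot": [0,0,-0.73],"fingers": 1},
    {"dp": [0.17,-0.01,0.008],"delta_rot": [0,0,-0.73],"fingers": 1}
  ]
}}

```text
clock: 1.1
position: [0.3789, -0.216, 0.2876]
ee_rot: [-0.0, 0.839, 0.544, -0.0]
contact_force: [0.3, -0.5, -0.0]
width: 0.0856
gripper_force: 0.0
```

Call:
{"name": "servo_tool", "arguments": {
  "moves": [
    {"dp": [0.17,0,0.008],"delta_rot": [0,0,-0.73],"fingers": 1},
    {"dp": [0.17,0.015,0.008],"delta_rot": [0,0,-0.73],"fingers": 1},
    {"dp": [0.169,0.027,0.008],"delta_rot": [0,0,-0.73],"fingers": 1},
    {"dp": [0.166,0.04,0.008],"delta_rot": [0,0,-0.73],"fingers": 1},
    {"dp": [0.163,0.05,0.008],"delta_rot": [0,0,-0.73],"fingers": 1}
  ]
}}

```text
clock: 1.6
position: [0.4505, -0.0612, 0.2796]
ee_rot: [-0.0, 0.726, 0.687, -0.0]
contact_force: [0.2, -0.6, 0.0]
width: 0.0852
gripper_force: 0.0
```

Call:
{"name": "servo_tool", "arguments": {
  "moves": [
    {"dp": [0.159,0.063,0.008],"delta_rot": [0,0,-0.73],"fingers": 1},
    {"dp": [0.154,0.075,0.008],"delta_rot": [0,0,-0.73],"fingers": 1},
    {"dp": [0.148,0.086,0.008],"delta_rot": [0,0,-0.73],"fingers": 1},
    {"dp": [0.14,0.096,0.008],"delta_rot": [0,0,-0.73],"fingers": 1},
    {"dp": [0.134,0.106,0.008],"delta_rot": [0,0,-0.73],"fingers": 1}
  ]
}}

```text
clock: 2.1
position: [0.5229, 0.0935, 0.2714]
ee_rot: [-0.0, 0.589, 0.808, -0.0]
contact_force: [0.2, 0.0, -0.3]
width: 0.0853
gripper_force: 0.0
```

Call:
{"name": "servo_tool", "arguments": {
  "moves": [
    {"dp": [0,0,0],"delta_rot": [0,0,0],"fingers": 1},
    {"dp": [0,0,0],"delta_rot": [0,0,0],"fingers": 1}
  ]
}}

```text
clock: 2.3
position: [0.5224, 0.0926, 0.2712]
ee_rot: [-0.0, 0.59, 0.807, -0.001]
contact_force: [0.3, 0.1, 0.0]
width: 0.0855
gripper_force: 0.0
```

Run:
```python
from h import *
s=readout.get_state(); T=pose(s); print(s['clock'],T.round(4),s['width'])
im,d=imaging.get_image('wrist'); np.savez('w1.npz',im=im,d=d,T=T)
c=imaging.calibration('wrist'); np.set_printoptions(suppress=True); print(c['intrinsics'],c['dist'])
cv2.imwrite('pics/w1.png',np.clip(im[:,:,::-1]*1.5,0,255).astype(np.uint8))
```

```text
2.3 [[-3.034e-01  9.529e-01 -1.700e-03  5.224e-01]
 [ 9.529e-01  3.034e-01 -7.000e-04  9.260e-02]
 [-2.000e-04 -1.800e-03 -1.000e+00  2.712e-01]
 [ 0.000e+00  0.000e+00  0.000e+00  1.000e+00]] 0.08545780193213158
[[331.3692691    0.         320.34666027]
 [  0.         331.3692691  237.04264601]
 [  0.           0.           1.        ]] [-0.00914414  0.          0.          0.          0.        ]
```

View pics/w1.png

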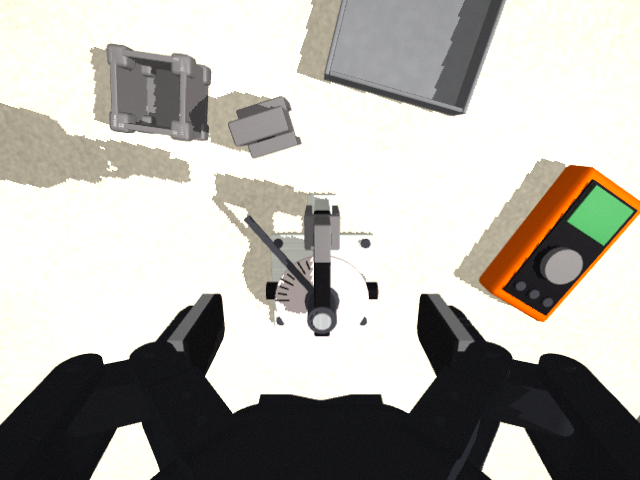

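The wrist view shows the stem top at (322,321), the lever going up to the lock at (322,200–250) and the pointer tip at (248,218). I'll refine the measurements from this view.

Run:
```python
from h import *
z=np.load('w1.npz'); im,d,T=z['im'],z['d'],z['T']; c=imaging.calibration('wrist')
H=T@c['hand_eye']
ys,xs=np.mgrid[0:480,0:640]
u=cv2.undistortPoints(np.c_[xs.ravel(),ys.ravel()].astype(float).reshape(-1,1,2),c['intrinsics'],c['dist']).reshape(-1,2)
P=((np.c_[u,np.ones(len(u))]*d.ravel()[:,None])@H[:3,:3].T+H[:3,3]).reshape(480,640,3)
roi=np.zeros((480,640),bool); roi[185:262,295:350]=1
m=roi&(P[...,2]>.113)&(P[...,2]<.135); w=ray(c,np.argwhere(m)[:,::-1],.12,pose=T)[:,:2]
r=cv2.minAreaRect((w*1000).astype(np.float32)); print('fin top',len(w),w.mean(0),r)
print('pix',np.argwhere(m).min(0),np.argwhere(m).max(0))
roi[:]=0; roi[300:345,300:345]=1; m=roi&(P[...,2]>.0855)&(P[...,2]<.1); w=ray(c,np.argwhere(m)[:,::-1],.088,pose=T)[:,:2]
print('stem',len(w),w.mean(0),cv2.minEnclosingCircle((w*1000).astype(np.float32))); st=w.mean(0)
roi[:]=0; roi[255:300,300:345]=1; m=roi&(P[...,2]>.075)&(P[...,2]<.095); w=ray(c,np.argwhere(m)[:,::-1],.084,pose=T)[:,:2]
f=cv2.fitLine(w.astype(np.float32),cv2.DIST_HUBER,0,.01,.01).ravel(); print('bar',len(w),np.degrees(np.arctan2(f[1],f[0])),'mean dir',np.degrees(np.arctan2(*(w.mean(0)-st)[::-1])))
m=np.zeros_like(roi); roi[:]=0; roi[212:285,240:312]=1; m=roi&(P[...,2]>.042)&(P[...,2]<.062)&(im.sum(2)<260)&(P[...,2]>.044)
yx=np.argwhere(m); l=abs((yx[:,1]-248)-(yx[:,0]-218)*(322-248)/(321-218)*1.0)<14; yx=yx[l]
w=ray(c,yx[:,::-1],.053,pose=T)[:,:2]; rr=np.linalg.norm(w-st,axis=1); w=w[rr>.05]
f=cv2.fitLine(w.astype(np.float32),cv2.DIST_HUBER,0,.01,.01).ravel(); print('ptr',len(w),np.degrees(np.arctan2(f[1],f[0])),'mean dir',np.degrees(np.arctan2(*(w.mean(0)-st)[::-1])),'rmax',rr.max())
```

```text
fin top 658 [0.52285617 0.09551513] ((522.5759887695312, 95.28181457519531), (11.884899139404297, 28.007108688354492), 18.18174171447754)
pix [223 313] [261 330]
stem 530 [0.5472028  0.01883782] ((547.2733154296875, 18.941051483154297), 12.799639701843262)
bar 605 -73.64834 mean dir 107.55287527372448
ptr 439 -33.104004 mean dir 147.05932447716364 rmax 0.10636800057562555
```

Call:
{"name": "servo_tool", "arguments": {
  "moves": [
    {"dp": [0.013,0.006,0.1],"delta_rot": [0,0,0],"fingers": 0.6},
    {"dp": [0,0,0.13],"delta_rot": [0,0,0],"fingers": 0.6},
    {"dp": [0,0,0.13],"delta_rot": [0,0,0],"fingers": 0.6},
    {"dp": [0,0,0.1],"delta_rot": [0,0,0],"fingers": 0.6},
    {"dp": [0,0,0.05],"delta_rot": [0,0,0],"fingers": 0.6}
  ],
  "force": 40
}}

```text
clock: 2.85
position: [0.5215, 0.0936, 0.1683]
ee_rot: [-0.001, 0.591, 0.806, -0.001]
contact_force: [-0.5, -0.2, -0.2]
width: 0.0514
gripper_force: 0.0
```

Call:
{"name": "servo_tool", "arguments": {
  "moves": [
    {"dp": [0,0,0],"delta_rot": [0,0,0],"fingers": 0.5},
    {"dp": [0,0,0],"delta_rot": [0,0,0],"fingers": 0.3},
    {"dp": [0,0,0],"delta_rot": [0,0,0],"fingers": 0},
    {"dp": [0,0,0],"delta_rot": [0,0,0],"fingers": 0},
    {"dp": [0,0,0],"delta_rot": [0,0,0],"fingers": 0}
  ]
}}

```text
clock: 3.35
position: [0.5237, 0.0949, 0.171]
ee_rot: [0.001, 0.591, 0.807, 0.001]
contact_force: [-1.6, -0.7, 3.2]
width: 0.0112
gripper_force: 43.4
```

Call:
{"name": "servo_tool", "arguments": {
  "moves": [
    {"dp": [0,0,0],"delta_rot": [0,0,0],"fingers": 0},
    {"dp": [0,0,0],"delta_rot": [0,0,0],"fingers": 0}
  ]
}}

```text
clock: 3.55
position: [0.5237, 0.095, 0.1709]
ee_rot: [0.001, 0.591, 0.807, 0.001]
contact_force: [-1.1, -0.6, 5.2]
width: 0.0115
gripper_force: 43.8
```

Call:
{"name": "servo_tool", "arguments": {
  "moves": [
    {"dp": [0,0,-0.03],"delta_rot": [0,0,0],"fingers": 0},
    {"dp": [0,0,-0.06],"delta_rot": [0,0,0],"fingers": 0},
    {"dp": [0,0,-0.1],"delta_rot": [0,0,0],"fingers": 0},
    {"dp": [0,0,-0.12],"delta_rot": [0,0,0],"fingers": 0},
    {"dp": [0,0,-0.1],"delta_rot": [0,0,0],"fingers": 0}
  ]
}}

```text
clock: 4.05
position: [0.523, 0.0951, 0.2536]
ee_rot: [0.0, 0.591, 0.807, 0.0]
contact_force: [0.4, 0.3, -0.5]
width: 0.0113
gripper_force: 43.0
```

Run:
```python
from h import *
s=readout.get_state(); print(s['clock'],s['position'],s['width'],s['gripper_force'],s['contact_force'])
plan([.55,.29,.22],107.5,10)
im,d=imaging.get_image('scene'); c=im[180:320,250:480]; c=cv2.resize(c,None,fx=3.4,fy=3.4,interpolation=cv2.INTER_CUBIC)
cv2.imwrite('pics/s1.png',np.clip(c[:,:,::-1]*1.5,0,255))
```

```text
4.05 [0.52303632 0.09509904 0.25355313] 0.011254760607397564 43.009273409843445 [ 0.35648083  0.26604558 -0.52411742]
[0.089, 0.042, 0.017] [0.0, 0.0, 0.0]
[0.089, 0.042, 0.017] [0.0, 0.0, 0.0]
[0.089, 0.042, 0.017] [0.0, 0.0, 0.0]
[0.089, 0.042, 0.017] [0.0, 0.0, 0.0]
[0.089, 0.042, 0.017] [0.0, 0.0, 0.0]
[0.089, 0.042, 0.017] [0.0, 0.0, 0.0]
[0.089, 0.042, 0.017] [0.0, 0.0, 0.0]
[0.089, 0.042, 0.017] [0.0, 0.0, 0.0]
[0.089, 0.042, 0.017] [0.0, 0.0, 0.0]
[0.089, 0.042, 0.017] [0.0, 0.0, 0.0][ WARN:0@1.739] global loadsave.cpp:1063 imwrite_ Unsupported depth image for selected encoder is fallbacked to CV_8U.
```

View pics/s1.png

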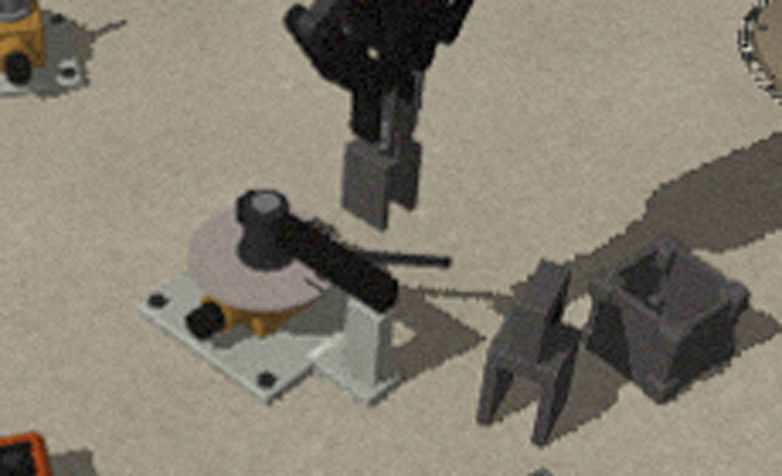

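The lock at crop (380,180) is held upright and clear of the lever, and the other things haven't moved. Next I carry it to the tray.

Call:
{"name": "servo_tool", "arguments": {
  "moves": [
    {"dp": [0.09,0.04,0],"delta_rot": [0,0,0],"fingers": 0},
    {"dp": [0.14,0.066,0],"delta_rot": [0,0,0],"fingers": 0},
    {"dp": [0.16,0.076,0],"delta_rot": [0,0,0],"fingers": 0},
    {"dp": [0.16,0.076,0],"delta_rot": [0,0,0],"fingers": 0},
    {"dp": [0.16,0.076,0],"delta_rot": [0,0,0],"fingers": 0}
  ]
}}

```text
clock: 4.6
position: [0.5436, 0.2518, 0.2517]
ee_rot: [-0.0, 0.591, 0.807, -0.0]
contact_force: [0.7, -0.9, -0.3]
width: 0.0112
gripper_force: 43.0
```

Call:
{"name": "servo_tool", "arguments": {
  "moves": [
    {"dp": [0.12,0.056,0],"delta_rot": [0,0,0],"fingers": 0},
    {"dp": [0.06,0.03,0.1],"delta_rot": [0,0,0],"fingers": 0},
    {"dp": [0,0,0.15],"delta_rot": [0,0,0],"fingers": 0},
    {"dp": [0,0,0.15],"delta_rot": [0,0,0],"fingers": 0},
    {"dp": [0,0,0.1],"delta_rot": [0,0,0],"fingers": 0}
  ]
}}

```text
clock: 5.1
position: [0.548, 0.29, 0.1494]
ee_rot: [-0.001, 0.59, 0.807, -0.002]
contact_force: [0.0, -0.2, 0.4]
width: 0.0108
gripper_force: 43.0
```

Call:
{"name": "servo_tool", "arguments": {
  "moves": [
    {"dp": [0,0,0.05],"delta_rot": [0,0,0],"fingers": 0},
    {"dp": [0,0,0],"delta_rot": [0,0,0],"fingers": 0}
  ]
}}

```text
clock: 5.3
position: [0.5484, 0.2897, 0.1403]
ee_rot: [-0.001, 0.591, 0.807, -0.001]
contact_force: [-0.0, 0.0, -0.4]
width: 0.0112
gripper_force: 43.0
```

```bash
python3 -c "
from h import *
P=np.load('P.npy'); print(np.median(P[235:275,175:225,2]), np.median(P[300:400,100:200,2]))"
```

```text
0.002705387565225793 -0.0015746426011988164
```

Floor is at about 4 mm, so I go slowly the last ~15 mm.

Call:
{"name": "servo_tool", "arguments": {
  "moves": [
    {"dp": [0,0,0.03],"delta_rot": [0,0,0],"fingers": 0},
    {"dp": [0,0,0.025],"delta_rot": [0,0,0],"fingers": 0},
    {"dp": [0,0,0],"delta_rot": [0,0,0],"fingers": 0}
  ]
}}

```text
clock: 5.6
position: [0.5493, 0.29, 0.131]
ee_rot: [0.0, 0.591, 0.807, 0.0]
contact_force: [-0.6, -0.3, -0.5]
width: 0.0112
gripper_force: 43.0
```

Call:
{"name": "servo_tool", "arguments": {
  "moves": [
    {"dp": [0,0,0.01],"delta_rot": [0,0,0],"fingers": 0},
    {"dp": [0,0,0.01],"delta_rot": [0,0,0],"fingers": 0},
    {"dp": [0,0,0],"delta_rot": [0,0,0],"fingers": 0}
  ]
}}

```text
clock: 5.9
position: [0.5492, 0.29, 0.1268]
ee_rot: [0.0, 0.591, 0.807, -0.0]
contact_force: [0.5, 0.2, -0.1]
width: 0.0109
gripper_force: 43.0
```

Call:
{"name": "servo_tool", "arguments": {
  "moves": [
    {"dp": [0,0,0.005],"delta_rot": [0,0,0],"fingers": 0},
    {"dp": [0,0,0.005],"delta_rot": [0,0,0],"fingers": 0},
    {"dp": [0,0,0],"delta_rot": [0,0,0],"fingers": 0}
  ]
}}

```text
clock: 6.2
position: [0.5494, 0.2901, 0.1251]
ee_rot: [0.0, 0.591, 0.807, 0.0]
contact_force: [0.5, -0.2, 1.7]
width: 0.011
gripper_force: 43.1
```

Call:
{"name": "servo_tool", "arguments": {
  "moves": [
    {"dp": [0,0,0.005],"delta_rot": [0,0,0],"fingers": 0},
    {"dp": [0,0,0],"delta_rot": [0,0,0],"fingers": 0}
  ]
}}

```text
clock: 6.4
position: [0.5494, 0.2901, 0.1251]
ee_rot: [0.0, 0.591, 0.807, 0.0]
contact_force: [-1.5, -0.7, 6.0]
width: 0.0111
gripper_force: 44.0
```

Call:
{"name": "servo_tool", "arguments": {
  "moves": [
    {"dp": [0,0,0],"delta_rot": [0,0,0],"fingers": 0.2},
    {"dp": [0,0,0],"delta_rot": [0,0,0],"fingers": 0.35},
    {"dp": [0,0,0],"delta_rot": [0,0,0],"fingers": 0.5},
    {"dp": [0,0,-0.05],"delta_rot": [0,0,0],"fingers": 0.5},
    {"dp": [0,0,-0.15],"delta_rot": [0,0,0],"fingers": 0.5}
  ]
}}

```text
clock: 6.9
position: [0.5476, 0.2893, 0.1617]
ee_rot: [-0.002, 0.591, 0.807, -0.003]
contact_force: [-0.0, -0.5, -0.4]
width: 0.0425
gripper_force: 0.0
```

Call:
{"name": "servo_tool", "arguments": {
  "moves": [
    {"dp": [0,0,-0.2],"delta_rot": [0,0,0],"fingers": 0.5},
    {"dp": [0,0,-0.2],"delta_rot": [0,0,0],"fingers": 0.5},
    {"dp": [0,0,-0.1],"delta_rot": [0,0,0],"fingers": 0.5},
    {"dp": [-0.05,0,0],"delta_rot": [0,0,0],"fingers": 0.5}
  ]
}}

```text
clock: 7.3
position: [0.5537, 0.2818, 0.2686]
ee_rot: [0.002, 0.59, 0.807, 0.004]
contact_force: [0.6, -0.1, -0.2]
width: 0.0425
gripper_force: 0.0
```

Run:
```python
from h import *
s=readout.get_state(); T=pose(s); print(s['clock'],T[:3,3])
im,d=imaging.get_image('wrist'); cv2.imwrite('pics/w2.png',im[:,:,::-1])
st=np.array([.5472,.0180]); a=np.radians(107.5); g=st+.055*np.array([np.cos(a),np.sin(a)]); print(g)
plan([*g,.24],107.5,8)
```

```text
7.3 [0.55373336 0.28178122 0.26856418]
[0.53066118 0.07045443]
[-0.12, -0.053, 0.016] [0.01, 0.0, 0.0]
[-0.12, -0.053, 0.016] [0.01, 0.0, 0.0]
[-0.12, -0.053, 0.016] [0.01, 0.0, 0.0]
[-0.12, -0.053, 0.016] [0.01, 0.0, 0.0]
[-0.12, -0.053, 0.016] [0.01, 0.0, 0.0]
[-0.12, -0.053, 0.016] [0.01, 0.0, 0.0]
[-0.12, -0.053, 0.016] [0.01, 0.0, 0.0]
[-0.12, -0.053, 0.016] [0.01, 0.0, 0.0]
```

View pics/w2.png

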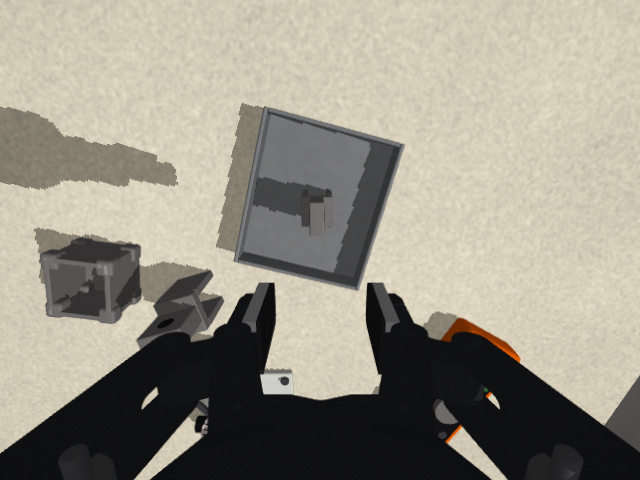

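The lock stands upright in the tray at (317,212). On to the lever.

Call:
{"name": "servo_tool", "arguments": {
  "moves": [
    {"dp": [-0.08,-0.035,0],"delta_rot": [0,0,0],"fingers": 0.45},
    {"dp": [-0.13,-0.058,0.01],"delta_rot": [0,0,0],"fingers": 0.45},
    {"dp": [-0.16,-0.07,0.02],"delta_rot": [0,0,0],"fingers": 0.45},
    {"dp": [-0.18,-0.08,0.02],"delta_rot": [0,0,0],"fingers": 0.45},
    {"dp": [-0.18,-0.08,0.02],"delta_rot": [0,0,0],"fingers": 0.45}
  ]
}}

```text
clock: 7.85
position: [0.5331, 0.1194, 0.2477]
ee_rot: [-0.001, 0.591, 0.807, -0.002]
contact_force: [0.8, 0.1, 0.3]
width: 0.0383
gripper_force: 0.0
```

Call:
{"name": "servo_tool", "arguments": {
  "moves": [
    {"dp": [-0.13,-0.058,0.02],"delta_rot": [0,0,0],"fingers": 0.45},
    {"dp": [-0.08,-0.035,0.02],"delta_rot": [0,0,0],"fingers": 0.45},
    {"dp": [0,0,0],"delta_rot": [0,0,0],"fingers": 0.45},
    {"dp": [0,0,0],"delta_rot": [0,0,0],"fingers": 0.45}
  ]
}}

```text
clock: 8.25
position: [0.5289, 0.0754, 0.2406]
ee_rot: [-0.001, 0.591, 0.806, -0.001]
contact_force: [-1.0, 0.0, 0.3]
width: 0.0381
gripper_force: 0.0
```

```bash
cat > m.py <<'E'
from h import *
def measure(T,im,d,rmin=.035):
    "stem, bar azimuth, pointer azimuth (deg) from a wrist view"
    c=imaging.calibration('wrist'); H=T@c['hand_eye']; ys,xs=np.mgrid[0:480,0:640]; px=np.c_[xs.ravel(),ys.ravel()].astype(float)
    u=cv2.undistortPoints(px.reshape(-1,1,2),c['intrinsics'],c['dist']).reshape(-1,2)
    P=(np.c_[u,np.ones(len(u))]*d.ravel()[:,None])@H[:3,:3].T+H[:3,3]
    s0=np.array([.5472,.0185]); dark=im.reshape(-1,3).astype(int).sum(1)
    r=np.linalg.norm(P[:,:2]-s0,axis=1)
    m=(r<.017)&(P[:,2]>.0855)&(P[:,2]<.1); st=ray(c,px[m],.088,pose=T)[:,:2].mean(0)
    r=np.linalg.norm(P[:,:2]-st,axis=1); out=[st]
    for lo,hi,z,a,b in((.074,.094,.084,rmin,.09),(.043,.061,.053,.055,.105)):
        m=(P[:,2]>lo)&(P[:,2]<hi)&(r>a)&(r<b)&(dark<300); w=ray(c,px[m],z,pose=T)[:,:2]
        az=np.degrees(np.arctan2(w[:,1]-st[1],w[:,0]-st[0]))
        k=(az>95)&(az<190); w=w[k]; az=az[k]
        k=abs(az-np.median(az))<6; f=cv2.fitLine(w[k].astype(np.float32),cv2.DIST_HUBER,0,.01,.01).ravel()
        out+= [(int(k.sum()),round(np.median(az),2),round(az[k].mean(),2),round(np.degrees(np.arctan2(f[1],f[0]))%180,2))]
    return out
E
python3 - <<'E'
from m import *
z=np.load('w1.npz'); print(measure(z['T'],z['im'],z['d']))
s=readout.get_state(); T=pose(s); print(s['clock'],T.round(4))
im,d=imaging.get_image('wrist'); print(measure(T,im,d)); cv2.imwrite('pics/w3.png',im[:,:,::-1])
st=np.array([.5472,.0182]); a=np.radians(107.5); g=st+.055*np.array([np.cos(a),np.sin(a)]); plan([*g,.24],107.5,1)
E
```

```text
[array([0.54720307, 0.01883803]), (428, np.float64(113.26), np.float64(114.21), np.float32(118.85)), (399, np.float64(146.57), np.float64(147.14), np.float32(146.69))]
8.25 [[-3.005e-01  9.538e-01 -3.000e-03  5.289e-01]
 [ 9.538e-01  3.005e-01  3.000e-04  7.540e-02]
 [ 1.200e-03 -2.700e-03 -1.000e+00  2.406e-01]
 [ 0.000e+00  0.000e+00  0.000e+00  1.000e+00]]
[array([0.54734119, 0.01909904]), (1243, np.float64(107.67), np.float64(107.8), np.float32(108.17)), (514, np.float64(147.16), np.float64(147.34), np.float32(146.58))]
[-0.028, -0.002, 0.005] [-0.02, -0.01, 0.01]
```

Call:
{"name": "servo_tool", "arguments": {
  "moves": [
    {"dp": [-0.022,0.002,0.08],"delta_rot": [0,0,0],"fingers": 0.45},
    {"dp": [0,0,0.13],"delta_rot": [0,0,0],"fingers": 0.45},
    {"dp": [0,0,0.13],"delta_rot": [0,0,0],"fingers": 0.45},
    {"dp": [0,0,0.13],"delta_rot": [0,0,0],"fingers": 0.45},
    {"dp": [0,0,0.05],"delta_rot": [0,0,0],"fingers": 0.45}
  ],
  "force": 25
}}

```text
clock: 8.8
position: [0.53, 0.073, 0.1354]
ee_rot: [-0.002, 0.59, 0.807, -0.001]
contact_force: [-0.7, -0.3, -0.6]
width: 0.0386
gripper_force: 0.0
```

Call:
{"name": "servo_tool", "arguments": {
  "moves": [
    {"dp": [0,0,0],"delta_rot": [0,0,0],"fingers": 0.3},
    {"dp": [0,0,0],"delta_rot": [0,0,0],"fingers": 0.2},
    {"dp": [0,0,0],"delta_rot": [0,0,0],"fingers": 0},
    {"dp": [0,0,0],"delta_rot": [0,0,0],"fingers": 0},
    {"dp": [0,0,0],"delta_rot": [0,0,0],"fingers": 0}
  ]
}}

```text
clock: 9.3
position: [0.53, 0.072, 0.1384]
ee_rot: [-0.001, 0.591, 0.807, -0.001]
contact_force: [-4.9, -0.2, -0.6]
width: 0.0132
gripper_force: 29.7
```

Run:
```python
from h import *
s=readout.get_state(); T=pose(s); print(s['clock'],T.round(4),s['width'],s['gripper_force'],s['contact_force'])
st=np.array([.5473,.0188]); v=T[:2,3]-st; r=np.hypot(*v); a0=np.degrees(np.arctan2(v[1],v[0])); ya=np.degrees(np.arctan2(T[1,0],T[0,0])); print(r,a0,ya)
# per-row: +0.05 rad about axis, constant in tool axes
D=.05; q=np.array([np.cos(D)*v[0]-np.sin(D)*v[1],np.sin(D)*v[0]+np.cos(D)*v[1]])-v
print(T[:2,:2].T@q/.2)
```

```text
9.3 [[-3.026e-01  9.531e-01 -3.000e-03  5.300e-01]
 [ 9.531e-01  3.026e-01 -4.000e-04  7.200e-02]
 [ 6.000e-04 -2.900e-03 -1.000e+00  1.384e-01]
 [ 0.000e+00  0.000e+00  0.000e+00  1.000e+00]] 0.013230845369268603 29.69750851392746 [-4.94470821 -0.15354939 -0.57995825]
0.055994022970623385 108.02953863029474 107.61278644116491
[-0.00045166 -0.0139897 ]
```

Call:
{"name": "servo_tool", "arguments": {
  "moves": [
    {"dp": [-0.001,-0.014,0],"delta_rot": [0,0,-0.5],"fingers": 0},
    {"dp": [-0.001,-0.021,0],"delta_rot": [0,0,-0.75],"fingers": 0},
    {"dp": [-0.001,-0.021,0],"delta_rot": [0,0,-0.75],"fingers": 0},
    {"dp": [-0.001,-0.021,0],"delta_rot": [0,0,-0.75],"fingers": 0},
    {"dp": [-0.001,-0.021,0],"delta_rot": [0,0,-0.75],"fingers": 0}
  ]
}}

```text
clock: 9.8
position: [0.5127, 0.063, 0.1384]
ee_rot: [-0.001, 0.44, 0.898, -0.0]
contact_force: [-4.6, 0.2, 0.1]
width: 0.0134
gripper_force: 30.0
```

Call:
{"name": "servo_tool", "arguments": {
  "moves": [
    {"dp": [-0.001,-0.021,0],"delta_rot": [0,0,-0.75],"fingers": 0},
    {"dp": [-0.001,-0.021,0],"delta_rot": [0,0,-0.75],"fingers": 0},
    {"dp": [-0.001,-0.021,0],"delta_rot": [0,0,-0.75],"fingers": 0},
    {"dp": [-0.001,-0.021,0],"delta_rot": [0,0,-0.75],"fingers": 0},
    {"dp": [0,0,0],"delta_rot": [0,0,0],"fingers": 0}
  ]
}}

```text
clock: 10.3
position: [0.5007, 0.0505, 0.1384]
ee_rot: [-0.002, 0.302, 0.953, -0.0]
contact_force: [-7.5, -0.8, 0.2]
width: 0.0136
gripper_force: 29.8
```

Run:
```python
from h import *
s=readout.get_state(); T=pose(s); print(s['clock'],T[:3,3],s['width'],s['contact_force'],s['moment'])
st=np.array([.5473,.0188]); v=T[:2,3]-st; print(np.hypot(*v),np.degrees(np.arctan2(v[1],v[0])),np.degrees(np.arctan2(T[1,0],T[0,0])))
im,d=imaging.get_image('wrist'); im2=im[:,:,::-1]; cv2.imwrite('pics/w4.png',np.clip(im2[100:400,170:470].astype(float)*1.5,0,255).astype(np.uint8).repeat(2,0).repeat(2,1)); np.savez('w4.npz',im=im,d=d,T=T)
```

```text
10.3 [0.50071346 0.05052706 0.13841877] 0.013615166434287587 [-7.52711007 -0.84946196  0.20460288] [-0.01434535  0.89585056 -0.1127052 ]
0.0563640983419791 145.74376927475873 144.8552650278047
```

View pics/w4.png

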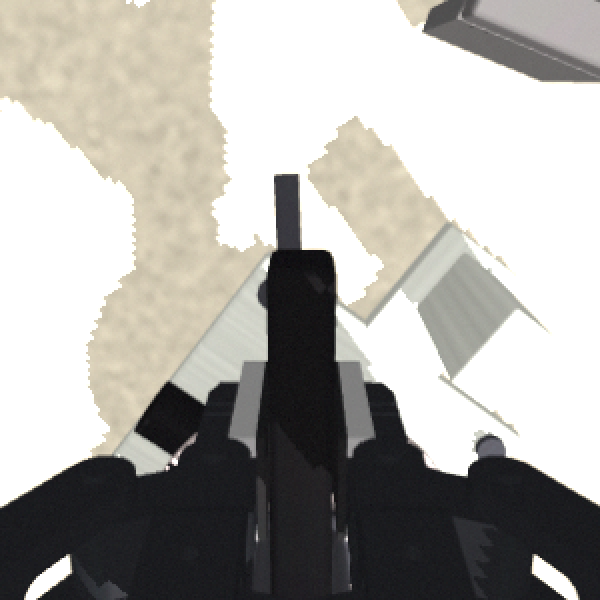

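The needle tip at crop (287,178) is about 15 px (2°) past the lever end at (302,252). A bit more turning is needed.

Call:
{"name": "servo_tool", "arguments": {
  "moves": [
    {"dp": [0,-0.006,0],"delta_rot": [0,0,-0.2],"fingers": 0},
    {"dp": [0,-0.005,0],"delta_rot": [0,0,-0.18],"fingers": 0},
    {"dp": [0,0,0],"delta_rot": [0,0,0],"fingers": 0},
    {"dp": [0,0,0],"delta_rot": [0,0,0],"fingers": 0}
  ]
}}

```text
clock: 10.75
position: [0.4996, 0.0489, 0.1384]
ee_rot: [-0.002, 0.284, 0.959, -0.0]
contact_force: [-6.3, 0.3, 1.8]
width: 0.0134
gripper_force: 29.9
```

```bash
cat > k.py <<'E'
from h import *
s=readout.get_state(); T=pose(s); c=imaging.calibration('wrist'); st=np.array([.5473,.0188]); v=T[:2,3]-st
print(s['clock'],np.degrees(np.arctan2(v[1],v[0])),np.degrees(np.arctan2(T[1,0],T[0,0])),s['contact_force'])
im,d=imaging.get_image('wrist'); g=im.astype(int).sum(2)
for r in range(186,276,6):
    x=np.flatnonzero(g[r,290:350]<240)+290
    if len(x):
        z=.053 if r<223 else .084; e=ray(c,[(x[0]-.5,r),(x[-1]+.5,r)],z,pose=T)[:,:2]; m=e.mean(0)-st
        print(r,x[0],x[-1],'wid',round(1000*np.linalg.norm(e[1]-e[0]),1),'r',round(np.hypot(*m)*1000),'az',round(np.degrees(np.arctan2(m[1],m[0])),2))
E
python3 k.py
```

```text
10.75 147.72321155757288 146.9632646381529 [-6.25383677  0.34112757  1.81353717]
192 315 326 wid 5.7 r 105 az 147.36
198 315 326 wid 5.7 r 102 az 147.37
204 315 326 wid 5.7 r 99 az 147.38
210 315 326 wid 5.7 r 96 az 147.39
216 315 326 wid 5.8 r 93 az 147.4
222 315 326 wid 5.8 r 90 az 147.41
228 305 335 wid 12.1 r 96 az 147.49
234 304 337 wid 13.3 r 93 az 147.38
240 304 337 wid 13.4 r 91 az 147.39
246 302 338 wid 14.6 r 88 az 147.53
252 304 337 wid 13.5 r 86 az 147.41
258 304 337 wid 13.6 r 83 az 147.43
264 304 337 wid 13.7 r 81 az 147.44
270 304 337 wid 13.8 r 78 az 147.45
```

Aligned to within 0.1°. Release, rise, and recheck.

Call:
{"name": "servo_tool", "arguments": {
  "moves": [
    {"dp": [0,0,0],"delta_rot": [0,0,0],"fingers": 0.25},
    {"dp": [0,0,0],"delta_rot": [0,0,0],"fingers": 0.4},
    {"dp": [0,0,0],"delta_rot": [0,0,0],"fingers": 0.45},
    {"dp": [0,0,0],"delta_rot": [0,0,0],"fingers": 0.45}
  ]
}}

```text
clock: 11.2
position: [0.5025, 0.0487, 0.1384]
ee_rot: [0.001, 0.284, 0.959, 0.0]
contact_force: [0.2, -0.2, -0.1]
width: 0.0385
gripper_force: 0.0
```

```bash
python3 k.py
```

```text
11.2 146.27996535513907 147.0120433848913 [ 0.23144686 -0.20012318 -0.09926664]
186 312 323 wid 5.6 r 105 az 147.26
192 312 323 wid 5.6 r 102 az 147.27
198 312 323 wid 5.7 r 99 az 147.28
204 312 323 wid 5.7 r 96 az 147.3
210 312 323 wid 5.7 r 93 az 147.31
216 312 323 wid 5.8 r 90 az 147.32
222 302 332 wid 15.0 r 87 az 147.49
228 300 333 wid 13.2 r 93 az 147.41
234 300 334 wid 13.7 r 90 az 147.31
240 300 334 wid 13.8 r 88 az 147.32
246 300 334 wid 13.8 r 85 az 147.33
252 300 334 wid 13.9 r 83 az 147.34
258 300 334 wid 14.0 r 80 az 147.36
264 300 333 wid 13.7 r 78 az 147.52
270 300 333 wid 13.7 r 75 az 147.54
```

Lever is still on the pointer. Rise clear, then take a final look.

Call:
{"name": "servo_tool", "arguments": {
  "moves": [
    {"dp": [0,0,-0.08],"delta_rot": [0,0,0],"fingers": 0.45},
    {"dp": [0,0,-0.15],"delta_rot": [0,0,0],"fingers": 0.45},
    {"dp": [0,0,-0.2],"delta_rot": [0,0,0],"fingers": 0.45},
    {"dp": [0,0,-0.15],"delta_rot": [0,0,0],"fingers": 0.45},
    {"dp": [0,0,0],"delta_rot": [0,0,0],"fingers": 0.45}
  ]
}}

```text
clock: 11.75
position: [0.5043, 0.0487, 0.2585]
ee_rot: [0.005, 0.284, 0.959, 0.001]
contact_force: [-0.0, 0.5, 1.0]
width: 0.038
gripper_force: 0.0
```

Run:
```python
from m import *
s=readout.get_state(); T=pose(s); im,d=imaging.get_image('wrist'); print(s['clock'],measure(T,im,d))
im,d=imaging.get_image('scene'); cv2.imwrite('pics/s2.png',im[:,:,::-1])
```

```text
11.75 [array([0.5467974 , 0.01793375]), (1125, np.float64(146.67), np.float64(146.7), np.float32(146.74)), (129, np.float64(113.97), np.float64(112.33), np.float32(108.2))]
```

View pics/s2.png

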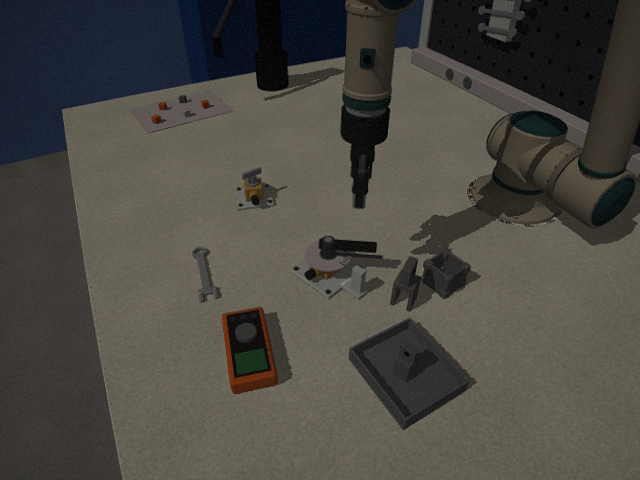

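The lock stands upright in the tray at (408,360), the lever at (350,247) lies over the pointer tip at (380,258), and everything else is untouched.

```bash
python3 -c "
from rig import manip; print(manip.sign_off())"
```

```text
the job is handed in; nothing more can be done
None
```

The job is done and handed in at about 12 s: the lock saddle stands upright in the tray, the lever measured within about 0.2° of the set pointer after release, and nothing else on the bench looked moved in the final view.

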